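# Run the tube shuttle past the code reader and park it at the mark

## Robot

A 6-joint arm with a two-finger parallel gripper is mounted at the origin on the work surface. World frame = base frame: x ahead of the robot, y to its left, z up, the work surface at z = 0. Lengths are in mm, angles in rad, forces in N, time in s.
With the tool pointing down it reaches from about 200 to 875 mm from the base axis. Payload 3.4 kg.
Tool frame: the origin (TCP) lies midway between the tips of the shut fingers; the grasp point (between the pads) lies 19 mm behind it (env.grip_point_offset is the distance from the TCP to the grasp point, in mm); z points along the fingers, y is the line along which they close (so a half turn about z gives the same grasp; the last joint's range is limited). The gripper opens to 94 mm and grips with 3 to 60 N. Pads are 16 mm wide; open, the fingers measure 119 mm over their backs; the gripper's body (75 mm by 177 mm) begins 78 mm behind the grasp point.
Start: joints at [-1.425, 0.276, 1.505, -0, 1.361, -0.121], TCP at [151.594, -554.693, 205.493] pointing down, gripper open.
Joint ranges: [-2.89, 2.89], [-0.75, 2.08], [0.22, 2.7], [-1.18, 4.32], [0.11, 2.71], [-2.7, 2.7]. Speed limits (rad/s): [2.57, 2.57, 3.14, 3.14, 3.14, 3.14].

## Interface

Orientations are given as [roll, pitch, yaw] about the fixed x, y, z axes, in that order (R = Rz(yaw) Ry(pitch) Rx(roll)).
In Python, from plant import env gives the robot as it stands.
- The arm moves only by the tool drive_tool, never from a script. Its argument "moves" is a list of rows, each a list of 7 numbers: the shift along the world's x, y, z as a fraction of full scale, then the turn, a rotation vector about the world's x, y, z as a fraction of full scale, then the closure, from 0 (fully open) to 1 (shut). In form: [[tx, ty, tz, ax, ay, az, gripper], ...]. A call has 1 to 12 rows; each row shifts and turns the commanded pose from where the row before left it; what a row does not reach is not made up. Full scale, the value 1, is 4 cm for a shift and 5 degrees for a turn. A row lasts 1/12 s, in which the tool goes at most 41.7 mm and 7.16 degrees, less where a joint would pass 70% of its speed; a pose out of reach is approached as far as the arm can. A call with a number of a shift or a turn outside -1 to 1 is refused whole. A call with a gripper value outside its range is refused whole. The fingers move at their own pace and stop on an object; "squeeze" is the grip in N (left out, the last holds). Time passes only in rows, so rows that do not move let the fingers close. It gives the time, the measured TCP pose, the force, the opening and the grip force at its end, in the units of the state.
- env.state(): the state, without advancing time (a new reading comes with each control period).
- env.get_image(name): name is "scene" or "top"; returns the picture (480x640x3 uint8, red, green, blue); there is no depth.
- env.camera_params(name): a dict with "fovy" (degrees; the focal length in pixels is half the picture's height over the tangent of half this angle, whatever the lens; pixels are square), "cx", "cy" (the principal point, pixels), "R" (3x3) and "t" (3): a world point X has camera coordinates R X + t. Camera axes: x right, y down, z forward; pixel columns grow to the right and rows downward; lengths in mm; the calibration is good to about 2 mm. A picture is of the moment at which its call begins. camera_params takes no time and is no camera call.
- env.finish_job(): hands the job in; it is judged then, once.
The state is a dict: "clock": time; "qpos": joint angles; "joint_velocities": joint speeds; "joint_torque": joint torques, N m; "tool_pos": TCP position; "orientation": TCP orientation; "ft_force": force on the tool from outside, world axes, zero at the start; "wrist_torque": the same for the moment, N m; "opening": finger opening in mm; "finger_force": force on a finger pad.
Only numpy, scipy, OpenCV 4.12 (cv2) and the standard library are available. Lean on these libraries where they do the work, as an engineer would, in place of code of your own. Each camera call takes 0.05 s, during which the arm holds its last target. There are 200 camera calls.

## Task

Put the closed gripper fingers into the shuttle's open bay and, working only against its two sprung bumpers, run the tube shuttle to the left so that its front rack goes past the code reader at 10 to 20 cm/s; then brake it and leave it standing free with its pointer at the mark clamp. The shuttle rolls almost without friction: do not let it hit the end stop, run wildly fast or bounce back, keep off the tube racks, and leave the other things on the desk alone.

Things in the scene. Friction and masses are not known exactly. Their poses are not given: they have to be found in the camera images.
- track: Aluminium track, 1020 mm long (its y axis, the direction of travel, roughly the robot's left) and 164 mm wide, fixed on the desk. Origin: centre of its underside. The bed between the rails is 12 mm high; the two covered side rails are 36 mm high with 114 mm clear between their lips. At each end stands a dark steel stop block 77 mm high with a rubber pad.
- shuttle (a joint): Travel of the shuttle along the track's +y in m: 0 at the right-hand stop, 0.45 where it strikes the left-hand end stop. Nominal 3.0 kg with all it carries (2.3 to 4); friction only 0.03 N and 0.1 N s/m. 490 mm long: rear holder, open bay, front holder (each holder 100 mm along y, 110 wide, top 60 mm above the desk, a tube rack on it). The bay has no floor but the track's bed.
- bay (a point): Centre of the shuttle's open bay, 40 mm above the desk; moves with the shuttle (axes as the track's). At shuttle = 0 it is at y = -0.225 m in the track's frame, x = 0. The rubber faces of the two bumpers are 90 mm to either side of it along y when not compressed (180 mm clear bay).
- front_bumper (a joint): Compression in m, 0 to 0.04, of the front (+y) sprung bumper: steel head 100 mm wide, 17 to 57 mm above the desk, rubber face towards the bay, sliding into the front holder, 55 mm out at rest. 80 N/m, no preload, very little damping (0.8 N s/m), head 0.1 kg. Pushing it to +y drives the shuttle on.
- rear_bumper (a joint): The same for the rear (-y) bumper, which faces +y. Fingers ahead of it that move slower than the shuttle compress it and so brake the shuttle; fingers that simply stand still make the shuttle bounce back.
- pointer_tip (a point): Tip of the dark pointer on the far (+x) side of the shuttle, at the rear rack, 175 mm behind (-y of) the bay's centre, 66 mm above the desk, moving with the shuttle.
- mark_tip (a point): Tip of the dark steel mark clamp (34 mm long, 76 mm high) fixed on the far rail, facing the pointer across about 7 mm. The shuttle is at the mark when pointer_tip and mark_tip have the same y in the track's frame (shuttle value 0.33 to 0.39). Axes as the track's.
- reader_line (a point): Point on the track's centre line, 80 mm above the desk, level with the code reader (black head, 128 mm high, on a post 150 mm to the far side); 140 mm to +y of the track's centre. The reading zone extends 50 mm before and after it along the track. Axes as the track's.
- front_rack_mid (a point): Middle of the front rack, 195 mm ahead (+y) of the bay's centre, 80 mm above the desk, moving with the shuttle. While it is in the reading zone the shuttle's speed must be 0.10 to 0.20 m/s for at least 0.35 s on end.
- front_rack: Black tube rack with 20 red-capped tubes on the front holder, 104 by 94 mm, from 60 mm to 111 mm above the desk; origin at the centre of its underside, 195 mm ahead of the bay's centre. Must not be touched.
- rear_rack: The same on the rear holder, 195 mm behind the bay's centre. Must not be touched.
- gel: Bystander: clear hand-gel bottle, 64 mm across, 150 mm high, near the robot on the left. Origin under its centre.
- spare_rack: Bystander: another black tube rack with red caps, 104 by 94 by 51 mm, on the desk beyond the track. Origin under its centre.
- glove_box: Bystander: cardboard glove box 90 by 180 by 70 mm on the right, between robot and track. Origin under its centre.

How it is judged:
By the outcome, as a careful person would: the job done as asked, in the order asked, and still so for the second after the job is handed in, with the robot touching nothing.
It also fails if it takes over 38 s, if anything falls off the work surface, if the arm or the gripper's body presses on something with over 40 N, if the wrist force passes 120 N, or if a joint passes its speed limit or range.

## Working session

There is one attempt and no reset: what is moved stays moved. The work goes in short steps, Python scripts to look and compute and a tool call to move; the robot and the scene stay as the last step left them, time stands still between calls to the robot, and variables do not carry over. Pictures are saved under pics/ and viewed, at most 11 in all, crops included, and the job is handed in when it is done.

Besides the shell and the picture viewer there is one more tool, called after "Request:" by a JSON object that holds its "fn" and its "kwargs", one argument or row to a line. drive_tool: Moves the arm, as the interface text tells. Its arguments: {"type":"object","properties":{"moves":{"type":"array"},"squeeze":{"type":"number"}},"required":["moves"]}

```bash
ls; mkdir -p pics; python3 - <<'E'
from plant import env
import cv2
for n in ("scene","top"):
    cv2.imwrite(f"pics/{n}0.png",env.get_image(n)[:,:,::-1]); print(n,env.camera_params(n))
print(env.state())
E
```

```text
pics
scene {'fovy': 51.14401424365095, 'cx': 327.3554691210426, 'cy': 244.7802818127023, 'R': array([[ 0.07021795,  0.99750823,  0.00683886],
       [ 0.8171182 , -0.05358456, -0.57397434],
       [-0.57217767,  0.04589146, -0.81884472]]), 't': array([ -31.86241947, -389.11020824, 1705.24664524])}
top {'fovy': 43.41969452086218, 'cx': 330.76809846282026, 'cy': 242.15150079007597, 'R': array([[ 0.00901565, -0.99995658, -0.00235592],
       [-0.97931442, -0.00835322, -0.20217195],
       [ 0.20214349,  0.0041299 , -0.97934721]]), 't': array([  -2.85138239,  531.61944528, 1645.0450514 ])}
{'clock': 0.1, 'qpos': array([-1.42502593e+00,  2.76486766e-01,  1.50594139e+00, -2.42670561e-05,
        1.36068330e+00, -1.20999377e-01]), 'joint_velocities': array([-2.93324943e-04,  9.75722865e-05, -4.61531392e-03,  1.22476257e-03,
        9.56291398e-04, -2.30582367e-03]), 'joint_torque': array([ 1.33188900e-03, -4.05455732e+01, -2.37779725e+01,  7.03421468e-02,
        2.99108564e-02, -4.86756448e-05]), 'tool_pos': array([ 151.49627926, -554.19082135,  204.7428471 ]), 'orientation': array([-3.14008210e+00, -1.59772709e-04,  2.66774728e-01]), 'ft_force': array([-0.89956171, -0.50294595,  0.83045581]), 'wrist_torque': array([ 0.01161338,  0.04611844, -0.01935421]), 'finger_force': 0.0, 'opening': 94.226478034249}
```

View pics/scene0.png

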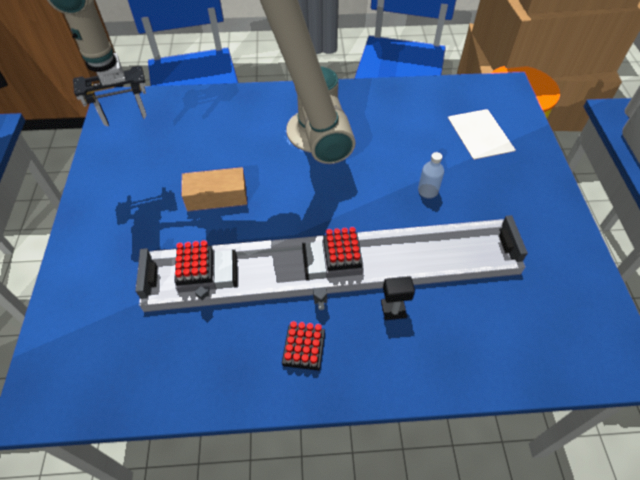

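View pics/top0.png

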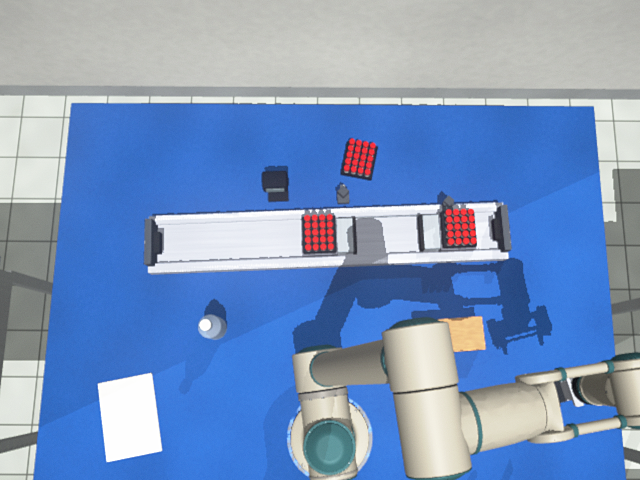

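The scene picture shows the track from (140,280) to (522,245), with the pointer near (202,292), the clamp near (320,298) and the reader at (397,290). In the top picture the track runs from (150,240) to (508,230), the bumpers are at x≈354 and 420, the clamp is at (343,193) and the pointer at (447,200). I'll enlarge both for detail.

```bash
python3 - <<'E'
import cv2,numpy as np
t=cv2.imread("pics/top0.png")[170:280,140:340];t2=cv2.imread("pics/top0.png")[170:280,320:520]
f=lambda a:cv2.resize(a,None,fx=4,fy=4,interpolation=cv2.INTER_CUBIC)
def grid(a,x0,y0):
    a=f(a)
    for x in range(0,a.shape[1],80): cv2.putText(a,str(x0+x//4),(x,10),0,.35,(0,255,255),1);cv2.line(a,(x,12),(x,18),(0,255,255),1)
    for y in range(0,a.shape[0],40): cv2.putText(a,str(y0+y//4),(0,y+4),0,.35,(0,255,255),1)
    return a
s=cv2.imread("pics/scene0.png")
im=cv2.imread("pics/top0.png")
cv2.imwrite("pics/topA.png",grid(im[180:280,320:520],320,180))
cv2.imwrite("pics/topB.png",grid(im[160:280,140:340],140,160))
cv2.imwrite("pics/scA.png",grid(s[220:320,130:330],130,220))
cv2.imwrite("pics/scB.png",grid(s[210:330,330:530],330,210))
E
```

```text
(no output)
```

View pics/topA.png

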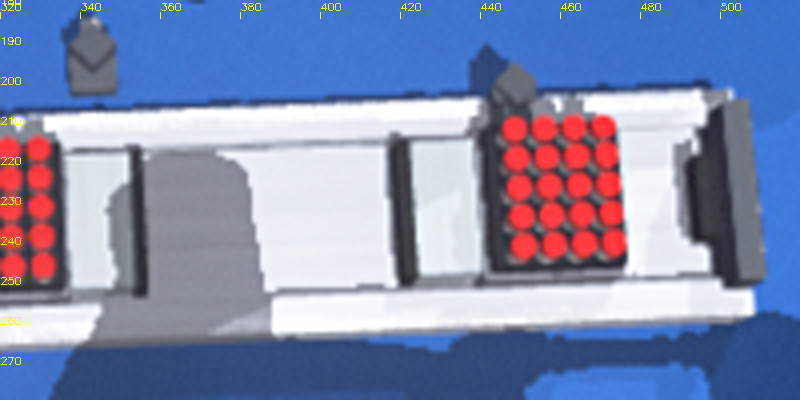

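View pics/topB.png

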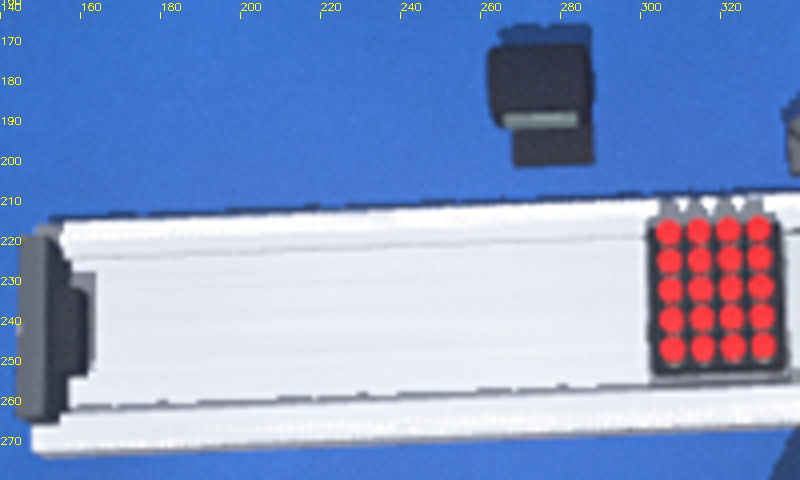

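View pics/scA.png

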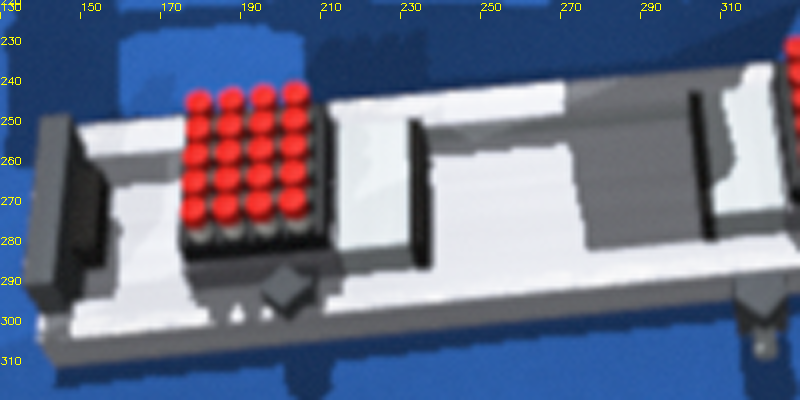

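View pics/scB.png

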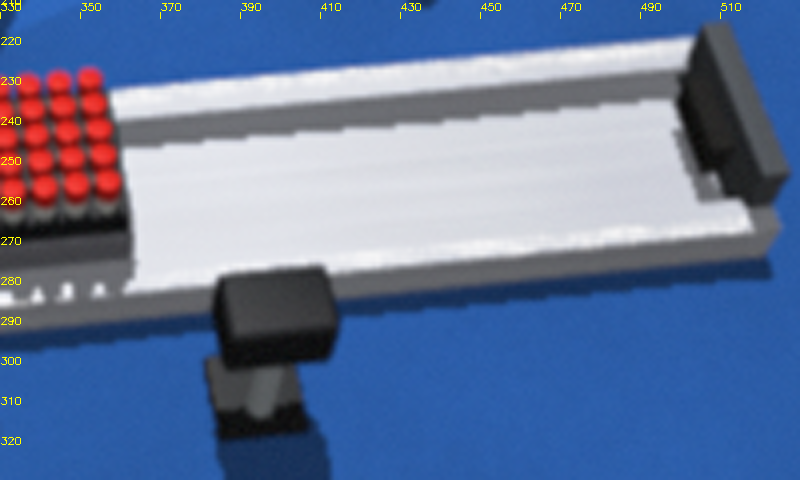

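The crops show these features:
- **Top:** near-rail left end at (148,272), far rail from (155,214.5) to (500,203), mark clamp centred at x≈343 and pointer diamond at (449,197).
- **Scene:** track bottom corners at (144,311) and (523,274), pointer at (202,292), clamp at (321,296).

Next I'll fit the track pose and the shuttle value.

```bash
cat > h.py <<'E'
import numpy as np,cv2
from scipy.optimize import least_squares
from plant import env
P={n:env.camera_params(n) for n in("scene","top")}
def K(n): 
    p=P[n];f=240/np.tan(np.radians(p['fovy']/2));return f,p['cx'],p['cy']
def proj(n,X):
    f,cx,cy=K(n);c=P[n]['R']@np.asarray(X,float)+P[n]['t'];return np.array([cx+f*c[0]/c[2],cy+f*c[1]/c[2]])
def back(n,u,z):
    f,cx,cy=K(n);R,t=P[n]['R'],P[n]['t'];d=R.T@np.array([(u[0]-cx)/f,(u[1]-cy)/f,1]);C=-R.T@t
    return C+d*(z-C[2])/d[2]
def caps(im):
    hsv=cv2.cvtColor(im,cv2.COLOR_RGB2HSV)
    m=(((hsv[...,0]<8)|(hsv[...,0]>172))&(hsv[...,1]>170)&(hsv[...,2]>120)).astype(np.uint8)
    m=cv2.morphologyEx(m,cv2.MORPH_CLOSE,np.ones((5,5)))
    n,_,st,c=cv2.connectedComponentsWithStats(m)
    return [(c[i],st[i]) for i in range(1,n) if st[i,4]>400]
E
python3 - <<'E'
from h import *
C={n:caps(cv2.imread(f"pics/{n}0.png")[:,:,::-1]) for n in P}
for n in C:
    for c,s in C[n]: print(n,c.round(1),s)
top=[c for c,s in C['top'] if c[1]>200];sc=[c for c,s in C['scene'] if c[1]<300]
top.sort(key=lambda c:-c[0]);sc.sort(key=lambda c:c[0])
rr=[]
for a,b in zip(top,sc):
    s=least_squares(lambda X:np.r_[proj('top',X)-a,proj('scene',X)-b],[500,0,100]);rr.append(s.x);print('rack stereo',s.x.round(1),s.fun.round(2))
obs=[('top',(148,272),(-82,510,30)),('scene',(144,311),(82,-510,0)),('scene',(523,274),(82,510,0))]
lines=[('top',(155,214.5),82,36),('top',(500,203),82,36),('scene',(150,251),-82,36),('scene',(502,219),-82,36),('top',(386,252),-57,36),('top',(490,248),-57,36),('scene',(148,304),82,36)]
def W(p,l): c,s=np.cos(p[2]),np.sin(p[2]);return np.array([p[0]+c*l[0]-s*l[1],p[1]+s*l[0]+c*l[1],l[2]])
def T(p,w): c,s=np.cos(p[2]),np.sin(p[2]);d=np.array(w[:2])-p[:2];return np.array([c*d[0]+s*d[1],-s*d[0]+c*d[1]])
def res(p):
    r=[]
    for n,u,l in obs: r+=list((proj(n,W(p,l))-u)*2.5)
    for n,u,x,z in lines: r.append(T(p,back(n,u,z))[0]-x)
    for (n,a,b) in (('top',top[0],top[1]),('scene',sc[0],sc[1])):
        for u,o in((a,-195),(b,195)): r+=list((proj(n,W(p,(0,-225+p[3]+o,107)))-u)*2.5)
    return np.array(r)
s=least_squares(res,[500,0,0,20],loss='soft_l1');p=s.x;print(p,'\n',res(p).round(1))
print('bay',W(p,(0,-225+p[3],40)),'mid caps',(rr[0]+rr[1])/2)
for n,u,z in(('top',(449,197),66),('scene',(202,292),66),('top',(343,194),76),('scene',(321,294),76),('top',(276,181),128),('scene',(398,283),128)): print(n,u,T(p,back(n,u,z)).round(1))
np.save('p.npy',p)
E
```

```text
scene [342.5 244. ] [327 228  33  33 896]
scene [191.  258.3] [176 241  31  36 972]
scene [303. 342.] [ 285  322   36   41 1166]
top [359.4 156.4] [344 139  32  36 833]
top [460.3 226.2] [446 209  30  36 952]
top [318.4 231.9] [304 214  30  36 956]
rack stereo [ 569.1 -355.5  105.1] [ 0.6  -0.06  0.55  0.02]
rack stereo [549.5  33.8 104.6] [ 0.7   0.06  0.67 -0.01]
[5.51250758e+02 1.35104047e+01 4.56462442e-02 5.03969305e+01] 
 [-0.2 -0.2  1.   1.  -1.9  0.5  1.7 -1.2 -1.9 -3.   6.3  6.9 -0.3  2.1
  0.3  1.6 -1.   0.8 -1.7  1.9 -0.7]
bay [ 559.21796485 -160.91079669   40.        ] mid caps [ 559.29652003 -160.84221005  104.88426506]
top (449, 197) [  95.9 -351.3]
scene (202, 292) [  79.6 -348.7]
top (343, 194) [113.1 -50.3]
scene (321, 294) [124.6 -51.5]
top (276, 181) [142.  133.9]
scene (398, 283) [144.3 133.9]
```

Request:
{"fn": "drive_tool", "kwargs": {
  "moves": [
    [0.3,0.3,0,0,0,-0.2,1],
    [0.63,0.7,0,0,0,-0.2,1],
    [0.63,0.7,0,0,0,-0.2,1],
    [0.63,0.7,0,0,0,-0.2,1],
    [0.63,0.7,0,0,0,-0.2,1],
    [0.63,0.7,0,0,0,-0.2,1],
    [0.63,0.7,0,0,0,-0.2,1],
    [0.63,0.7,0,0,0,-0.2,1],
    [0.63,0.7,0,0,0,-0.2,1],
    [0.63,0.7,0,0,0,-0.2,1],
    [0.63,0.7,0,0,0,-0.2,1],
    [0.63,0.7,0,0,0,-0.2,1]
  ],
  "squeeze": 30
}}

```text
clock: 1.1
tool_pos: [441.5, -232.9, 205.3]
orientation: [-3.141, 0.0, 0.056]
ft_force: [0.2, -1.0, 0.1]
opening: 17.5
finger_force: 0.0
```

Request:
{"fn": "drive_tool", "kwargs": {
  "moves": [
    [0.65,0.7,0,0,0,-0.12,1],
    [0.65,0.7,0,0,0,0,1],
    [0.65,0.7,0,0,0,0,1],
    [0.6,0.6,0,0,0,0,1],
    [0.33,0.3,0,0,0,0,1],
    [0,0,0,0,0,0,1],
    [0,0,0,0,0,0,1]
  ]
}}

```text
clock: 1.68
tool_pos: [555.8, -114.1, 204.8]
orientation: [3.141, 0.002, 0.049]
ft_force: [-0.3, -0.7, -0.1]
opening: 0.8
finger_force: 0.0
```

```bash
cat >> h.py <<'E'
p=np.load('p.npy') if __import__('os').path.exists('p.npy') else None
def T(w,p=p): c,s=np.cos(p[2]),np.sin(p[2]);d=np.array(w[:2])-p[:2];return np.array([c*d[0]+s*d[1],-s*d[0]+c*d[1]])
def meas(im,n='scene'):
    """shuttle s (mm) from each unoccluded rack blob"""
    out=[]
    for c,st in caps(im):
        if st[4]<600: continue
        w=back(n,c,105);t=T(w)
        if abs(t[0])<30: out.append((t.round(1),int(st[4])))
    return out
E
python3 - <<'E'
from h import *
for n in P:
    im=env.get_image(n);print(n,meas(im,n)); cv2.imwrite(f'pics/{n}1.png',im[:,:,::-1])
s=env.state();print(s['clock'],s['tool_pos'],s['orientation'],T(s['tool_pos']),s['opening'])
a=cv2.imread('pics/scene1.png')[170:320,130:430]
cv2.imwrite('pics/v1.png',cv2.resize(a,None,fx=2.6,fy=2.6))
E
```

```text
scene [(array([   0.8, -371.1]), 966)]
top [(array([   0.9, -367.8]), 952), (array([ 2.3, 25.1]), 828)]
1.7833 [ 554.95168771 -115.30172711  205.09474812] [3.14127033e+00 1.64766116e-03 4.64627478e-02] [  -2.1806735  -128.84683482] 0.7218242879616644
```

View pics/v1.png

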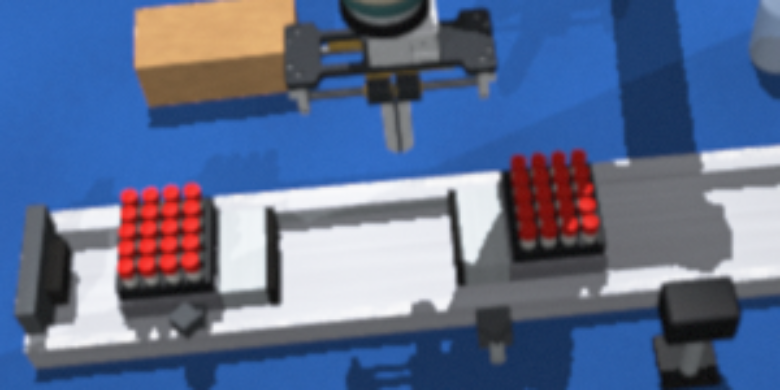

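The picture shows the shut fingers above the bay at about (400,130) in the crop, with both racks untouched. The scene camera sees the rear rack well. Now I'll descend.

Request:
{"fn": "drive_tool", "kwargs": {
  "moves": [
    [0.05,0,-0.5,0,0,0,1],
    [0,0,-0.9,0,0,0,1],
    [0,0,-0.9,0,0,0,1],
    [0,0,-0.9,0,0,0,1],
    [0,0,-0.7,0,0,0,1],
    [0,0,-0.35,0,0,0,1],
    [0,0,0,0,0,0,1],
    [0,0,0,0,0,0,1],
    [0,0,0,0,0,0,1]
  ]
}}

```text
clock: 2.53
tool_pos: [558.6, -115.9, 36.9]
orientation: [3.141, -0.002, 0.046]
ft_force: [0.4, 0.6, 0.1]
opening: 0.4
finger_force: 0.0
```

```bash
sed -i "s/\[...,2\]>120/[...,2]>70/" h.py; python3 - <<'E'
from h import *
for n in P:
    im=env.get_image(n);print(n,meas(im,n)); cv2.imwrite(f'pics/{n}2.png',im[:,:,::-1])
s=env.state();print(s['clock'],s['tool_pos'],s['orientation'],T(s['tool_pos']),s['ft_force'])
a=cv2.imread('pics/scene2.png')[170:320,130:430]
cv2.imwrite('pics/v2.png',cv2.resize(a,None,fx=2.6,fy=2.6))
E
```

```text
scene [(array([ 1.9, 18.2]), 915), (array([   1.4, -370.4]), 992)]
top [(array([   0.9, -367.8]), 952), (array([ 3.1, 20.6]), 797)]
2.6333 [ 559.12726492 -115.57773138   37.31522109] [ 3.14017029 -0.00325213  0.04623202] [   1.9779602  -129.31308484] [0.09796135 0.36120961 0.16691696]
```

View pics/v2.png

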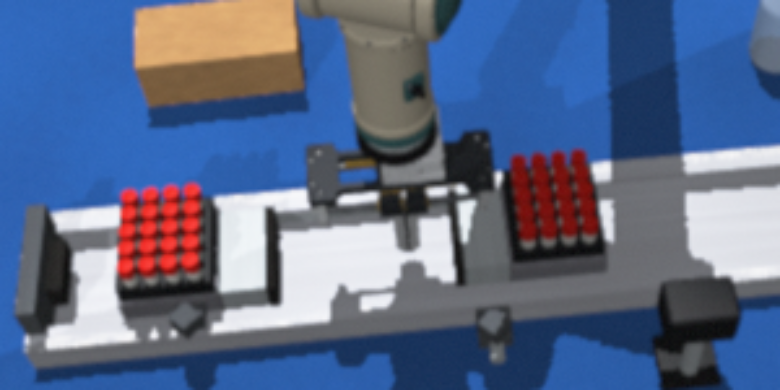

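The picture shows the fingers inside the bay at about (405,240) in the crop, clear of both bumpers. The constant-speed push follows: fingers at about 8 cm/s should leave the shuttle at about 15.5 cm/s whatever its mass.

Request:
{"fn": "drive_tool", "kwargs": {
  "moves": [
    [-0.004,0.08,0,0,0,0,1],
    [-0.008,0.17,0,0,0,0,1],
    [-0.008,0.17,0,0,0,0,1],
    [-0.008,0.17,0,0,0,0,1],
    [-0.008,0.17,0,0,0,0,1],
    [-0.008,0.17,0,0,0,0,1],
    [-0.008,0.17,0,0,0,0,1],
    [-0.008,0.17,0,0,0,0,1],
    [-0.008,0.17,0,0,0,0,1],
    [-0.008,0.17,0,0,0,0,1],
    [-0.008,0.17,0,0,0,0,1],
    [-0.008,0.17,0,0,0,0,1]
  ]
}}

```text
clock: 3.63
tool_pos: [554.3, -35.9, 35.4]
orientation: [-3.141, 0.0, 0.047]
ft_force: [0.1, 0.2, 0.1]
opening: 0.3
finger_force: 0.1
```

Request:
{"fn": "drive_tool", "kwargs": {
  "moves": [
    [-0.008,0.17,0,0,0,0,1],
    [-0.008,0.17,0,0,0,0,1]
  ]
}}

```text
clock: 3.8
tool_pos: [553.6, -22.1, 35.4]
orientation: [-3.141, 0.0, 0.047]
ft_force: [0.4, -0.4, -0.7]
opening: 0.5
finger_force: 0.0
```

```bash
python3 - <<'E'
from h import *
import json
r=[]
for i in range(5):
    t=env.state()['clock'];im=env.get_image('scene' if i!=2 else 'top')
    n='scene' if i!=2 else 'top'
    m=meas(im,n);r.append((t,n,im));print(round(t,3),n,m)
    cv2.imwrite(f'pics/c{i}.png',im[:,:,::-1])
s=env.state();print(s['clock'],s['tool_pos'],T(s['tool_pos']))
E
```

```text
3.8 scene [(array([ 5.9, 89.3]), 780), (array([   1.4, -303.3]), 982)]
3.85 scene [(array([ 3.1, 94.8]), 846), (array([   1.3, -296.1]), 978)]
3.9 top [(array([   0.3, -285.5]), 950)]
3.95 scene [(array([  1.9, 107.5]), 894), (array([   1.8, -280.8]), 969)]
4.0 scene [(array([  2.1, 115.4]), 886), (array([   1.3, -273.6]), 966)]
4.05 [553.77739153 -23.10162343  35.47929508] [  0.85338058 -36.689184  ]
```

```bash
cat > sim.py <<'E'
import numpy as np
def run(m,h,rows,f,S,v,hb=1/12,dt=2e-4,kc=8000,after=0,lag=0.0):
    """f finger y, S shuttle travel since start (bay=-175+S); rows = finger mm per row"""
    xf=xr=0.;vf_=vr=0.;mh=.1;M=m-.2;out=[];t=0
    fs=list(rows)+[0]*int(round(after/hb))
    prev=0;fy=f
    for r in fs:
        for _ in range(int(hb/dt)):
            vel=r/1000/hb; fy+=vel*dt*1000
            bay=-175+S
            F=0
            # heads: compression a (front, head pos bay+90-... +a), b (rear)
            pf=(fy+h-(bay+90+xf*1000))/1000; pr=((bay-90-xr*1000)-(fy-h))/1000
            Nf=max(0,kc*pf+20*(vel-v-vf_)) if pf>0 else 0
            Nr=max(0,kc*pr+20*(v-vr-vel)) if pr>0 else 0
            kf=80*xf+.8*vf_ + (2000*xf+20*vf_ if xf<0 else 0); kr=80*xr+.8*vr+ (2000*xr+20*vr if xr<0 else 0)
            fr=(0.03*np.tanh(v/1e-3)+.1*v)
            a=(kf-kr-fr)/M
            af=(Nf-kf)/mh-a; ar=(Nr-kr)/mh+a
            v+=a*dt;S+=v*dt*1000;vf_+=af*dt;xf+=vf_*dt;vr+=ar*dt;xr+=vr*dt
        t+=hb;out.append((t,S,v,fy,xf*1000,xr*1000))
    return np.array(out)
E
python3 - <<'E'
from sim import *
for h in(10,12.5,14):
  for m in(2.3,2.7,3,3.5,4):
    o=run(m,h,[3.2]+[6.8]*13,-129.3,0,0,after=.25)
    print(h,m,'S@3.8',o[13,1].round(1),'v',o[13,2].round(4),'S@4.05',o[16,1].round(1),o[16,2].round(4),'xf',o[13,4].round(1))
print('meas S@3.8 67.4, 4.0 97.1, 4.05 104.5')
E
```

```text
10 2.3 S@3.8 68.3 v 0.1483 S@4.05 104.7 0.1434 xf 0.0
10 2.7 S@3.8 65.4 v 0.1506 S@4.05 102.5 0.1464 xf 0.1
10 3 S@3.8 63.3 v 0.1519 S@4.05 100.8 0.1482 xf 0.1
10 3.5 S@3.8 59.8 v 0.1536 S@4.05 97.8 0.1504 xf 0.0
10 4 S@3.8 56.5 v 0.1567 S@4.05 94.8 0.1521 xf 0.7
12.5 2.3 S@3.8 72.9 v 0.1476 S@4.05 109.1 0.1428 xf 0.0
12.5 2.7 S@3.8 70.1 v 0.1501 S@4.05 107.0 0.1459 xf 0.0
12.5 3 S@3.8 68.0 v 0.1515 S@4.05 105.3 0.1477 xf 0.1
12.5 3.5 S@3.8 64.5 v 0.1532 S@4.05 102.4 0.15 xf 0.1
12.5 4 S@3.8 61.2 v 0.1543 S@4.05 99.5 0.1517 xf -0.1
14 2.3 S@3.8 75.6 v 0.1473 S@4.05 111.7 0.1424 xf 0.0
14 2.7 S@3.8 72.8 v 0.1498 S@4.05 109.7 0.1456 xf -0.0
14 3 S@3.8 70.7 v 0.1512 S@4.05 108.0 0.1474 xf 0.0
14 3.5 S@3.8 67.3 v 0.153 S@4.05 105.1 0.1498 xf 0.1
14 4 S@3.8 64.1 v 0.1543 S@4.05 102.3 0.1515 xf 0.0
meas S@3.8 67.4, 4.0 97.1, 4.05 104.5
```

```bash
python3 - <<'E'
from sim import *
for vf in (5.6,5.8,6.0):
  for D in (3,4,5):
    rows=[0]*D+[vf]*(18-D)
    o=run(3.05,12.5,rows,-37,104.5,.147,after=.8)
    i=np.argmax(o[:,5]>.3)
    print(vf,D,'contact row',i,'end S',o[17:,1].round(1)[[0,1,3,-1]],'v',o[17,2].round(4),'xr',o[[14,15,16,17],5].round(1),'off',(o[17,3]-(-175+o[17,1])).round(1))
E
```

```text
5.6 3 contact row 16 end S [307.4 315.  320.4 270.5] v 0.1058 xr [-0.  -0.   4.   7.9] off -85.5
5.6 4 contact row 15 end S [304.4 309.9 311.2 265.2] v 0.0813 xr [-0.   4.5  8.4 10.5] off -88.2
5.6 5 contact row 14 end S [299.1 302.4 300.8 262.9] v 0.0538 xr [ 5.   8.8 10.8 10.8] off -88.4
5.8 3 contact row 16 end S [308.1 316.7 324.4 274.6] v 0.1154 xr [-0.  -0.   1.5  5.6] off -83.2
5.8 4 contact row 15 end S [306.  312.6 315.8 267.8] v 0.0934 xr [-0.   2.3  6.5  9.3] off -86.9
5.8 5 contact row 14 end S [301.4 305.6 305.4 264.5] v 0.0654 xr [ 3.2  7.3  9.9 10.5] off -88.2
6.0 3 contact row 17 end S [308.4 317.8 327.8 279.2] v 0.1223 xr [-0. -0. -0.  3.] off -80.5
6.0 4 contact row 16 end S [307.2 314.8 320.1 270.9] v 0.1045 xr [-0.  -0.   4.3  7.7] off -85.3
6.0 5 contact row 14 end S [303.5 308.7 309.9 266.3] v 0.0771 xr [ 1.4  5.5  8.6 10. ] off -87.6
```

```bash
python3 - <<'E'
from sim import *
for vf in (5.4,5.6,5.8):
  for D in (6,7,8):
   for m,h in((3.05,12.5),(2.6,11.5),(3.5,14)):
    rows=[0]*D+[vf]*(24-D)
    o=run(m,h,rows,-37,104.5,.147)
    i=np.argmax(o[:,5]>.3); j=i+np.argmax(o[i:,5]<.3)
    print(vf,D,m,'contact',i,'sep',j,'S',o[j,1].round(1),'v',o[j,2].round(4),'last',o[-1,1:3].round(3),'off',(o[-1,3]+175-o[-1,1]).round(1))
E
```

```text
5.4 6 3.05 contact 12 sep 19 S 290.0 v 0.0055 last [2.91182e+02 2.00000e-03] off -56.1
5.4 6 2.6 contact 13 sep 19 S 290.4 v 0.0086 last [2.92599e+02 5.00000e-03] off -57.6
5.4 6 3.5 contact 12 sep 19 S 289.0 v 0.0027 last [289.446   0.   ] off -54.4
5.4 7 3.05 contact 11 sep 18 S 279.4 v 0.0046 last [2.80356e+02 1.00000e-03] off -50.7
5.4 7 2.6 contact 12 sep 18 S 279.6 v 0.0074 last [2.81626e+02 2.00000e-03] off -52.0
5.4 7 3.5 contact 11 sep 18 S 278.6 v 0.0007 last [278.913   0.   ] off -49.3
5.4 8 3.05 contact 10 sep 17 S 268.9 v 0.0034 last [269.566   0.   ] off -45.3
5.4 8 2.6 contact 11 sep 17 S 268.9 v 0.0063 last [2.7051e+02 1.0000e-03] off -46.2
5.4 8 3.5 contact 10 sep 18 S 268.4 v 0.0009 last [268.494   0.   ] off -44.2
5.6 6 3.05 contact 13 sep 19 S 294.0 v 0.0083 last [2.96809e+02 7.00000e-03] off -58.2
5.6 6 2.6 contact 13 sep 19 S 294.5 v 0.0134 last [2.98353e+02 1.00000e-02] off -59.7
5.6 6 3.5 contact 12 sep 20 S 293.5 v 0.0067 last [2.94888e+02 5.00000e-03] off -56.2
5.6 7 3.05 contact 11 sep 18 S 282.7 v 0.0072 last [2.85549e+02 5.00000e-03] off -52.5
5.6 7 2.6 c
[... 491 characters left out ...]
] off -60.2
5.8 6 2.6 contact 13 sep 20 S 300.1 v 0.0177 last [3.04112e+02 1.50000e-02] off -61.9
5.8 6 3.5 contact 12 sep 20 S 297.8 v 0.0117 last [3.00408e+02 9.00000e-03] off -58.2
5.8 7 3.05 contact 12 sep 19 S 287.0 v 0.013 last [2.90781e+02 1.00000e-02] off -54.3
5.8 7 2.6 contact 12 sep 18 S 286.2 v 0.0152 last [2.92329e+02 1.20000e-02] off -55.9
5.8 7 3.5 contact 11 sep 19 S 285.8 v 0.0106 last [2.88821e+02 8.00000e-03] off -52.4
5.8 8 3.05 contact 11 sep 18 S 274.9 v 0.0118 last [2.78946e+02 8.00000e-03] off -48.3
5.8 8 2.6 contact 11 sep 17 S 274.0 v 0.0157 last [2.80328e+02 1.00000e-02] off -49.7
5.8 8 3.5 contact 10 sep 18 S 273.9 v 0.0096 last [2.77091e+02 6.00000e-03] off -46.4
```

```bash
python3 - <<'E'
from h import *
for i in range(5):
    t=env.state()['clock'];im=env.get_image('scene')
    print(round(t,3),meas(im))
s=env.state();print(s['clock'],s['tool_pos'],T(s['tool_pos']))
E
```

```text
4.05 [(array([  1.5, 123. ]), 896), (array([   1. , -266.2]), 968)]
4.1 [(array([  1.4, 130.1]), 891), (array([   1.1, -258.7]), 967)]
4.15 [(array([  1.3, 137.2]), 888), (array([   0.9, -251.5]), 974)]
4.2 [(array([  0.9, 144.6]), 885), (array([   1. , -244.2]), 974)]
4.25 [(array([  1.2, 151.4]), 873), (array([   1.5, -237.4]), 975)]
4.3 [553.71905164 -23.39280567  35.49569844] [  0.7818147  -36.97740087]
```

```bash
python3 - <<'E'
from sim import *
for v in(.142,.1435):
 for rows in ([0]*3+[5.6]*18,[0]*2+[2]+[5.6]*18,[0]*3+[2]+[5.6]*17):
    o=run(3.05,12.5,rows,-37,140.4,v,after=1)
    print(v,rows[2:4],o[[14,15,16,17,20,-6,-1],1].round(1),o[[15,16,17,20,-6,-1],2].round(3),o[[11,12,16,17],5].round(1),'off',(o[-1,3]+175-o[-1,1]).round(1))
E
```

```text
0.142 [0, 5.6] [292.  294.2 295.3 296.2 298.6 301.8 302.2] [0.018 0.01  0.011 0.008 0.003 0.   ] [ 8.  10.5  1.5  0. ] off -63.6
0.142 [2, 5.6] [294.8 297.6 299.  300.  302.6 306.2 306.8] [0.024 0.013 0.012 0.009 0.003 0.   ] [ 6.6  9.7  3.2 -0. ] off -66.2
0.142 [0, 2] [286.3 287.6 288.5 289.3 291.4 293.9 294.1] [0.011 0.011 0.01  0.007 0.001 0.   ] [10.1 11.2 -0.   0. ] off -59.0
0.1435 [0, 5.6] [291.6 293.3 294.2 295.  297.  299.2 299.3] [0.014 0.008 0.009 0.007 0.001 0.   ] [ 9.  11.1  0.4  0. ] off -60.7
0.1435 [2, 5.6] [294.5 296.9 298.  298.8 301.  303.6 303.8] [0.019 0.01  0.01  0.007 0.002 0.   ] [ 7.7 10.5  2.2  0. ] off -63.2
0.1435 [0, 2] [285.7 286.7 287.4 288.1 289.8 291.3 291.4] [0.008 0.009 0.008 0.005 0.    0.   ] [10.8 11.4  0.  -0. ] off -56.3
```

Request:
{"fn": "drive_tool", "kwargs": {
  "moves": [
    [0,0,0,0,0,0,1],
    [0,0,0,0,0,0,1],
    [0,0,0,0,0,0,1],
    [-0.003,0.07,0,0,0,0,1],
    [-0.006,0.14,0,0,0,0,1],
    [-0.006,0.14,0,0,0,0,1],
    [-0.006,0.14,0,0,0,0,1],
    [-0.006,0.14,0,0,0,0,1],
    [-0.006,0.14,0,0,0,0,1],
    [-0.006,0.14,0,0,0,0,1]
  ]
}}

```text
clock: 5.13
tool_pos: [552.0, 14.2, 35.5]
orientation: [-3.141, 0.0, 0.047]
ft_force: [0.9, -0.0, 0.1]
opening: 0.6
finger_force: 0.3
```

```bash
python3 - <<'E'
from h import *
from sim import *
im=env.get_image('scene');print(meas(im))
s=env.state();print(s['clock'],T(s['tool_pos']))
o=run(3.05,12.5,[0]*3+[2.8]+[5.6]*6,-37,140.4,.1435);print(o[-1])
E
```

```text
[(array([2.000e-01, 2.746e+02]), 876), (array([   4.7, -118.1]), 813)]
5.1833 [0.7650633  1.66482513]
[ 8.33333333e-01  2.54755121e+02  1.28893168e-01 -6.58240000e-01
  5.69049905e-02  2.83817862e+00]
```

```bash
python3 - <<'E'
from sim import *
e=lambda L:[x/10 for x in L for _ in range(10)]
for S0 in(140.4,141.9):
 for vf in(5.6,6,6.4,6.8):
    rows=e([0]*3+[2.8]+[5.6]*6)+[0]*6+e([vf]*12)
    o=run(3.05,12.5,rows,-37,S0,.1435,hb=1/120,after=1)
    k=[106+10*i-1 for i in (2,4,5,6,7,8,12)]
    print(S0,vf,o[99,1].round(1),'S',o[k,1].round(1),o[-1,1].round(1),'v',o[k,2].round(3),'xr',o[k,5].round(1),'off',(o[-1,3]+175-o[-1,1]).round(1))
E
```

```text
140.4 5.6 253.2 S [275.2 282.  282.8 282.9 283.2 283.3 283.4] 283.5 v [0.069 0.017 0.004 0.003 0.002 0.001 0.   ] xr [12.8  8.5  3.9 -0.   0.  -0.  -0. ] off -43.5
140.4 6 253.2 S [275.4 282.7 284.  284.8 285.7 286.5 288.9] 290.7 v [0.07  0.023 0.011 0.011 0.01  0.009 0.006] xr [12.1  7.6  3.1 -0.   0.  -0.  -0. ] off -46.0
140.4 6.4 253.2 S [275.5 283.4 285.2 286.7 288.2 289.6 294.6] 302.9 v [0.072 0.028 0.018 0.019 0.018 0.017 0.013] xr [11.4  6.8  2.4  0.  -0.  -0.  -0. ] off -53.5
140.4 6.8 253.2 S [275.6 284.  286.4 288.5 290.7 292.7 300.1] 315.7 v [0.074 0.034 0.026 0.026 0.025 0.024 0.021] xr [10.7  5.9  1.6  0.  -0.  -0.  -0. ] off -61.6
141.9 5.6 254.7 S [275.6 281.2 281.6 281.6 281.7 281.8 281.8] 281.8 v [0.061 0.012 0.    0.001 0.001 0.    0.   ] xr [13.1  7.7  2.7  0.   0.  -0.  -0. ] off -41.9
141.9 6 254.7 S [275.7 281.9 282.8 283.5 284.1 284.7 286.4] 287.1 v [0.063 0.017 0.008 0.008 0.008 0.007 0.003] xr [12.4  6.8  1.9  0.  -0.  -0.  -0. ] off -42.4
141.9 6.4 254.7 S [275.8 282.5 284.  285.3 286.6 287.8 291.9] 297.6 v [0.065 0.023 0.015 0.016 0.015 0.014 0.011] xr [11.7  6.   1.2  0.  -0.  -0.  -0. ] off -48.2
141.9 6.8 254.7 S [275.9 283.2 285.2 287.1 289.  290.8 297.2] 309.8 v [0.067 0.028 0.022 0.023 0.022 0.021 0.018] xr [11.1  5.1  0.4  0.  -0.  -0.  -0. ] off -55.7
```

Request:
{"fn": "drive_tool", "kwargs": {
  "moves": [
    [-0.007,0.16,0,0,0,0,1],
    [-0.007,0.16,0,0,0,0,1],
    [-0.007,0.16,0,0,0,0,1],
    [-0.007,0.16,0,0,0,0,1],
    [-0.007,0.16,0,0,0,0,1],
    [-0.007,0.16,0,0,0,0,1],
    [-0.007,0.16,0,0,0,0,1]
  ]
}}

```text
clock: 5.77
tool_pos: [550.2, 58.6, 35.5]
orientation: [3.141, -0.0, 0.047]
ft_force: [0.1, 0.5, -0.5]
opening: 0.4
finger_force: 0.0
```

```bash
python3 - <<'E'
from h import *
for i in range(4):
    t=env.state()['clock'];im=env.get_image('scene');print(round(t,3),meas(im))
cv2.imwrite('pics/d.png',im[:,:,::-1])
s=env.state();print(s['clock'],T(s['tool_pos']))
E
```

```text
5.767 [(array([3.000e-01, 3.029e+02]), 879), (array([  0.7, -85.3]), 930)]
5.817 [(array([  0.4, 303.6]), 874), (array([  0.8, -85.1]), 930)]
5.867 [(array([  0.5, 304. ]), 873), (array([  0.9, -84.6]), 932)]
5.917 [(array([2.000e-01, 3.046e+02]), 863), (array([  0.7, -84.1]), 950)]
5.9667 [ 1.00733777 44.67689495]
```

The shuttle is creeping at about 1 cm/s, roughly 12 mm short, and will stop a few mm short of the mark. I'll move the fingers forward in the bay for a gentle last push.

Request:
{"fn": "drive_tool", "kwargs": {
  "moves": [
    [-0.007,0.15,0,0,0,0,1],
    [-0.013,0.28,0,0,0,0,1],
    [-0.013,0.28,0,0,0,0,1],
    [-0.013,0.28,0,0,0,0,1],
    [-0.013,0.28,0,0,0,0,1],
    [-0.013,0.28,0,0,0,0,1],
    [-0.013,0.28,0,0,0,0,1],
    [-0.013,0.28,0,0,0,0,1],
    [-0.013,0.28,0,0,0,0,1],
    [-0.013,0.28,0,0,0,0,1],
    [-0.013,0.28,0,0,0,0,1],
    [-0.005,0.1,0,0,0,0,1]
  ]
}}

```text
clock: 6.97
tool_pos: [544.4, 182.0, 35.5]
orientation: [-3.141, -0.0, 0.048]
ft_force: [-0.2, 0.7, -1.0]
opening: 0.4
finger_force: 0.0
```

```bash
python3 - <<'E'
from h import *
for i in range(4):
    n='scene' if i!=1 else 'top'
    t=env.state()['clock'];im=env.get_image(n);print(round(t,3),n,meas(im,n))
    cv2.imwrite(f'pics/e_{n}.png',im[:,:,::-1])
s=env.state();print(s['clock'],T(s['tool_pos']))
a=cv2.imread('pics/e_scene.png')[220:320,250:370];b=cv2.imread('pics/e_top.png')[170:260,300:420]
f=lambda x,x0,y0:cv2.resize(x,None,fx=3.2,fy=3.2,interpolation=cv2.INTER_CUBIC)
a=f(a,0,0);b=f(b,0,0);o=np.zeros((320,780,3),np.uint8);o[:a.shape[0],:384]=a;o[:b.shape[0],390:774]=b
cv2.imwrite('pics/v3.png',o)
E
```

```text
6.967 scene [(array([  3.1, 309.2]), 806), (array([  0.6, -82.1]), 934)]
7.017 top [(array([ -0.1, -78.4]), 950), (array([  4.4, 322. ]), 655)]
7.067 scene [(array([  2.9, 309.3]), 804), (array([  0.7, -81.9]), 939)]
7.117 scene [(array([  2.7, 309. ]), 813), (array([  0.6, -81.9]), 940)]
7.1667 [  0.76008669 166.58935514]
```

View pics/v3.png

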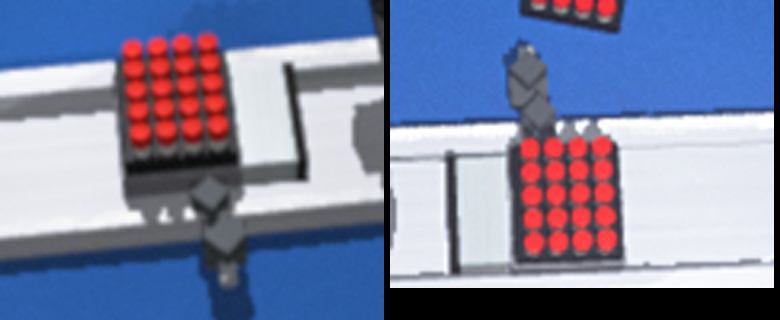

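The shuttle stands still. The pointer is at scene (315.9,280.9) and top (346.6,204.4), and the clamp is at scene (320,294.7) and top (342.5,192.5).

```bash
python3 - <<'E'
from h import *
from sim import *
for n,a,b in(('scene',(315.9,280.9),(320,294.7)),('top',(346.6,204.4),(342.5,192.5))):
    for z1,z2 in((66,76),(70,76),(66,70)):
        A,B=T(back(n,a,z1)),T(back(n,b,z2));print(n,z1,z2,A.round(1),B.round(1),'need',(B-A)[1].round(1))
S=289
f=166.6
print('gap',-175+S+77.5-f)
for vf in(.4,.45,.5,.55,.6):
    o=run(3.05,12.5,[4]*5+[vf]*26,f,S,0,after=1.2)
    print(vf,(o[[4,10,12,16,20,24,30,-1],1]-S).round(1),o[[12,16,20,30],2].round(4))
E
```

```text
scene 66 76 [ 79.3 -59.7] [126.3 -54.2] need 5.6
scene 70 76 [ 81.7 -59.9] [126.3 -54.2] need 5.8
scene 66 70 [ 79.3 -59.7] [122.9 -53.8] need 5.9
top 66 76 [ 85.  -59.6] [117.5 -49.1] need 10.5
top 70 76 [ 83.9 -59.5] [117.5 -49.1] need 10.3
top 66 70 [ 85.  -59.6] [119.3 -49.3] need 10.3
gap 24.900000000000006
0.4 [0.  0.  0.  0.  0.4 2.5 5.9 6.9] [0.     0.     0.0034 0.0043]
0.45 [0.  0.  0.  0.  1.  4.  7.3 8.2] [0.     0.0005 0.0065 0.0041]
0.5 [0.  0.  0.  0.1 2.  5.4 8.7 9.7] [0.     0.0017 0.0094 0.0042]
0.55 [ 0.   0.   0.   0.3  3.   6.7 10.2 11.3] [0.     0.0036 0.0117 0.0045]
0.6 [ 0.   0.   0.   0.7  4.2  8.1 11.8 13.1] [0.     0.006  0.0132 0.0049]
```

Request:
{"fn": "drive_tool", "kwargs": {
  "moves": [
    [-0.005,0.1,0,0,0,0,1],
    [-0.005,0.1,0,0,0,0,1],
    [-0.005,0.1,0,0,0,0,1],
    [-0.005,0.1,0,0,0,0,1],
    [-0.005,0.1,0,0,0,0,1],
    [0,0.012,0,0,0,0,1],
    [-0.001,0.012,0,0,0,0,1],
    [0,0.012,0,0,0,0,1],
    [-0.001,0.012,0,0,0,0,1],
    [0,0.012,0,0,0,0,1],
    [-0.001,0.012,0,0,0,0,1],
    [0,0.012,0,0,0,0,1]
  ]
}}

```text
clock: 8.17
tool_pos: [543.3, 203.4, 35.5]
orientation: [3.141, 0.0, 0.047]
ft_force: [-0.3, -0.2, -0.9]
opening: 0.5
finger_force: 0.0
```

Request:
{"fn": "drive_tool", "kwargs": {
  "moves": [
    [0,0.012,0,0,0,0,1],
    [-0.001,0.012,0,0,0,0,1],
    [0,0.012,0,0,0,0,1],
    [-0.001,0.012,0,0,0,0,1],
    [0,0.012,0,0,0,0,1],
    [-0.001,0.012,0,0,0,0,1],
    [0,0.012,0,0,0,0,1],
    [-0.001,0.012,0,0,0,0,1]
  ]
}}

```text
clock: 8.83
tool_pos: [543.2, 207.3, 35.5]
orientation: [3.141, 0.0, 0.047]
ft_force: [0.3, -1.0, 0.0]
opening: 0.2
finger_force: 0.1
```

```bash
python3 - <<'E'
from h import *
for i in range(4):
    t=env.state()['clock'];im=env.get_image('scene');print(round(t,3),meas(im))
s=env.state();print(s['clock'],T(s['tool_pos']))
E
```

```text
8.833 [(array([  9.3, 315.1]), 608), (array([  0.5, -81.6]), 945)]
8.883 [(array([  9.2, 315.5]), 604), (array([  0.2, -81.6]), 949)]
8.933 [(array([  9.5, 315.7]), 611), (array([  0.5, -81. ]), 947)]
8.983 [(array([  9.9, 315.7]), 617), (array([  0.6, -80.8]), 949)]
9.0333 [  0.82487121 193.96247612]
```

Request:
{"fn": "drive_tool", "kwargs": {
  "moves": [
    [0,0.012,0,0,0,0,1],
    [-0.001,0.012,0,0,0,0,1],
    [0,0.012,0,0,0,0,1],
    [-0.001,0.012,0,0,0,0,1],
    [0,0.012,0,0,0,0,1],
    [-0.001,0.012,0,0,0,0,1]
  ]
}}

```text
clock: 9.53
tool_pos: [543.1, 210.2, 35.5]
orientation: [3.142, -0.0, 0.047]
ft_force: [0.6, 0.3, 0.1]
opening: 0.5
finger_force: 0.0
```

```bash
python3 - <<'E'
from h import *
for i in range(3):
    t=env.state()['clock'];im=env.get_image('scene');print(round(t,3),meas(im))
s=env.state();print(s['clock'],T(s['tool_pos']))
E
```

```text
9.533 [(array([  9.6, 318.8]), 626), (array([  0.7, -77.8]), 947)]
9.583 [(array([  9.7, 319. ]), 622), (array([  0.7, -77.5]), 939)]
9.633 [(array([  9.5, 319.2]), 629), (array([  0.8, -77.2]), 934)]
9.6833 [  0.824968   196.88104777]
```

Request:
{"fn": "drive_tool", "kwargs": {
  "moves": [
    [0,0.012,0,0,0,0,1],
    [-0.001,0.012,0,0,0,0,1],
    [0,0.012,0,0,0,0,1],
    [-0.001,0.012,0,0,0,0,1],
    [0,0,0,0,0,0,1],
    [0,0,0,0,0,0,1],
    [0,0,0,0,0,0,1],
    [0,0,0,0,0,0,1],
    [0,0,0,0,0,0,1],
    [0,0,0,0,0,0,1]
  ]
}}

```text
clock: 10.52
tool_pos: [543.0, 212.1, 35.5]
orientation: [3.142, 0.0, 0.047]
ft_force: [-0.3, 0.4, -0.2]
opening: 0.0
finger_force: 0.0
```

```bash
python3 - <<'E'
from h import *
for i in range(4):
    n='scene' if i!=1 else 'top'
    t=env.state()['clock'];im=env.get_image(n);print(round(t,3),n,meas(im,n))
    cv2.imwrite(f'pics/g_{n}.png',im[:,:,::-1])
s=env.state();print(s['clock'],T(s['tool_pos']))
a=cv2.imread('pics/g_scene.png')[265:315,295:345];b=cv2.imread('pics/g_top.png')[170:220,320:370]
f=lambda x:cv2.resize(x,None,fx=7.8,fy=7.8,interpolation=cv2.INTER_CUBIC)
cv2.imwrite('pics/v4.png',np.hstack([f(a),f(b)]))
E
```

```text
10.517 scene [(array([  9.3, 321.6]), 624), (array([  0.5, -75. ]), 936)]
10.567 top [(array([ -0.2, -71.6]), 951)]
10.617 scene [(array([  9.3, 321.6]), 625), (array([  0.5, -75. ]), 936)]
10.667 scene [(array([  9.4, 321.6]), 623), (array([  0.5, -75. ]), 936)]
10.7167 [  0.83405336 198.75611223]
```

View pics/v4.png

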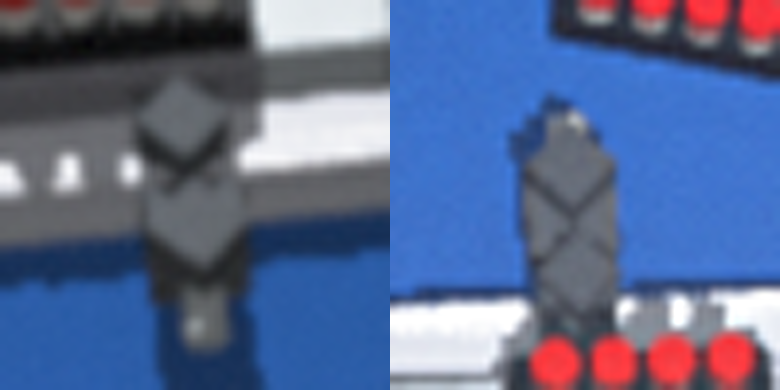

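The shuttle stands still, nearly aligned. Scene: pointer at crop (182,119) and clamp at (195,215). Top: pointer tip at (573,228) and clamp tip at (571,212), almost meeting.

```bash
python3 - <<'E'
from h import *
S=lambda x,y:(295+x/7.8-.44,265+y/7.8-.44)
U=lambda x,y:(320+(x-390)/7.8-.44,170+y/7.8-.44)
for k,n,a,b in(('cent','scene',S(182,119),S(195,218)),('tip','scene',S(182,162),S(195,178)),('tip','top',U(573,228),U(571,212)),('cent','top',U(577,270),U(570,180))):
    A,B=T(back(n,a,66)),T(back(n,b,66 if k=='tip' else 76));print(k,n,A.round(1),B.round(1),'need',(B-A)[1].round(1))
s=T(env.state()['tool_pos']);print('front gap', -175+296+77.5-s[1])
E
```

```text
cent scene [ 76.7 -54.3] [119.9 -54.6] need -0.3
tip scene [ 92.9 -56. ] [ 99.4 -52.5] need 3.6
tip top [101.9 -50.1] [107.9 -49.6] need 0.5
cent top [ 86.  -50.9] [117.1 -49.5] need 1.5
front gap -0.256112230875317
```

About 1.5–2 mm remains. I'll give one tiny nudge, back off to the bay's middle and lift out.

Request:
{"fn": "drive_tool", "kwargs": {
  "moves": [
    [0,0.012,0,0,0,0,1],
    [-0.001,0.012,0,0,0,0,1],
    [0,0.012,0,0,0,0,1],
    [0,0,0,0,0,0,1],
    [0,0,0,0,0,0,1],
    [0,0,0,0,0,0,1],
    [0,0,0,0,0,0,1],
    [0,0,0,0,0,0,1],
    [0,0,0,0,0,0,1],
    [0,0,0,0,0,0,1],
    [0,0,0,0,0,0,1],
    [0,0,0,0,0,0,1]
  ]
}}

```text
clock: 11.72
tool_pos: [543.0, 213.5, 35.5]
orientation: [3.142, -0.0, 0.047]
ft_force: [0.6, 0.2, 0.8]
opening: 0.2
finger_force: 0.0
```

Request:
{"fn": "drive_tool", "kwargs": {
  "moves": [
    [0.005,-0.1,0,0,0,0,1],
    [0.014,-0.3,0,0,0,0,1],
    [0.018,-0.4,0,0,0,0,1],
    [0.018,-0.4,0,0,0,0,1],
    [0.018,-0.4,0,0,0,0,1],
    [0.014,-0.3,0,0,0,0,1],
    [0,0,0,0,0,0,1],
    [0,0,0,0,0,0,1],
    [0,0,0,0,0,0,1]
  ]
}}

```text
clock: 12.47
tool_pos: [546.5, 137.7, 35.6]
orientation: [-3.141, -0.0, 0.046]
ft_force: [0.7, 0.1, 0.3]
opening: 0.2
finger_force: 0.0
```

Request:
{"fn": "drive_tool", "kwargs": {
  "moves": [
    [0,0,0.3,0,0,0,1],
    [0,0,0.7,0,0,0,1],
    [0,0,0.8,0,0,0,1],
    [0,0,0.8,0,0,0,1],
    [0,0,0.8,0,0,0,1],
    [0,0,0.8,0,0,0,1],
    [0,0,0.4,0,0,0,1],
    [0,0,0,0,0,0,1],
    [0,0,0,0,0,0,1]
  ]
}}

```text
clock: 13.22
tool_pos: [546.5, 138.3, 219.9]
orientation: [-3.141, -0.002, 0.048]
ft_force: [0.1, -0.3, -0.9]
opening: 0.6
finger_force: 0.0
```

```bash
python3 - <<'E'
from h import *
for i in range(4):
    n='scene' if i!=1 else 'top'
    t=env.state()['clock'];im=env.get_image(n);print(round(t,3),n,meas(im,n))
    cv2.imwrite(f'pics/k_{n}.png',im[:,:,::-1])
s=env.state();print(s['clock'],s['tool_pos'],T(s['tool_pos']))
a=cv2.imread('pics/k_scene.png')[265:315,295:345];b=cv2.imread('pics/k_top.png')[170:220,320:370]
f=lambda x:cv2.resize(x,None,fx=7.8,fy=7.8,interpolation=cv2.INTER_CUBIC)
cv2.imwrite('pics/v5.png',np.hstack([f(a),f(b)]))
E
```

```text
13.217 scene [(array([2.000e-01, 3.155e+02]), 865), (array([  0.8, -73.2]), 950)]
13.267 top [(array([ -0.1, -69.7]), 952), (array([ -1.7, 320.7]), 955)]
13.317 scene [(array([2.000e-01, 3.155e+02]), 865), (array([  0.8, -73.1]), 951)]
13.367 scene [(array([2.000e-01, 3.155e+02]), 865), (array([  0.8, -73.2]), 950)]
13.4167 [545.21904384 137.62937013 217.35217101] [ -0.361834   124.26491151]
```

View pics/v5.png

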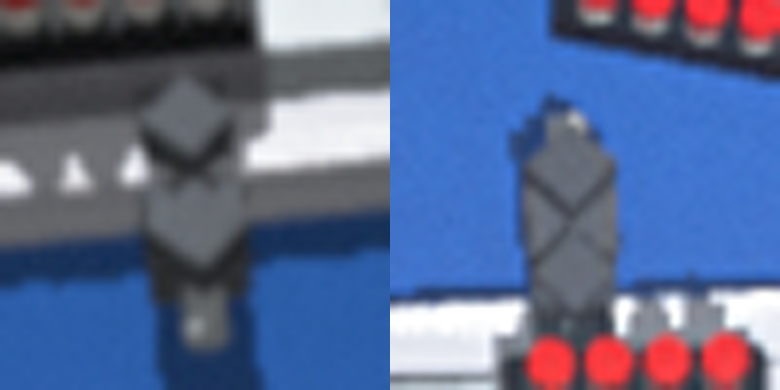

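The picture shows the pointer and clamp tips meeting: scene crop (188,170), top crop (571,220). The shuttle stands free and the arm is clear of it.

```bash
python3 -c "
from plant import env
print(env.finish_job())"
```

```text
the job is handed in; nothing more can be done
None
```

The job is handed in: the front rack passed the reader at about 14–15 cm/s, and the shuttle stands still and free with its pointer within about 2 mm of the mark by camera measurement.

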